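# Lock the control box cover with its quarter-turn cam stud

## Task

Swing the open cover of the blue control box fully shut and lock it with its orange wing stud: press it lightly and turn it slowly anticlockwise until you feel its pin drop into the slot, push it in until it bottoms, keep it pressed and turn it clockwise all the way to its stop, then let go so that it stays sunk in and locked. Press gently, never hard enough to strain the catch, and leave the mug, the bottle and the spanner where they stand.

Things in the scene. Friction and masses are not known exactly. Their poses are not given: they have to be found in the camera images.
- housing: Fixed blue sheet-steel control box on the table, 200 (x) x 240 (y) x 100 (z) mm, open on top under its cover. Origin at the centre of its underside; z up; the hinge of the cover runs along its +x top edge (the side away from the robot), the stud is near its -x top edge.
- cover (a joint): Hinge angle (rad) of the cover: 0 = shut flat, grows as it opens upward (to 1.3). Stiff hinge: the cover stays where it is left; 1 to 8 N pushed down near its free edge closes it. Hinge line: parallel to the box's y axis, 105 mm along +x from the box's origin, 100 mm above the table.
- cover_edge (a point): Middle of the cover's free edge, on its outer face (up when shut, then 106 mm above the table). Blue plate 210 mm from hinge to free edge, 250 mm wide along the hinge, 6 mm thick. It carries the stud 30 mm in from this edge, mid-width; beside the stud it is bare to push on. Axes as the box's when shut.
- stud_head (a point): Centre of the stud's orange wing (36 mm long, 10 thick, 28 tall), on its axis. It stands on a steel flange 40 mm across that turns and sinks with it: hold the wing's sides, fingertips resting on the flange. This point is 14 mm above the flange's top; stud out and cover shut, 148 mm above the table. Own x axis along the wing; z along the stud, outward.
- stud_push (a joint): How far the stud is pushed in (m): 0 = out. Spring: 3 N + 0.3 N per mm. Out of line its pin lands on two lips at 1.5 to 13 mm (depth unknown); lined up it drops between them and bottoms 8.5 mm deeper, felt as a sudden rise above the spring's force. It turns only within about 1 mm of the bottom. Let go when locked, it springs back 1.5 mm up under the lips and stays.
- stud_turn (a joint): Angle (rad) of the stud, growing clockwise seen from above. 0: wing square to the hinge (along the box's x). The slot lies somewhere from -0.35 to 0.35, unseen with the cover shut; the pin enters within about 0.12 of it. It starts clockwise of the slot. Stops at -0.5 and at 1.571 (wing parallel to the hinge: locked if turned while pushed in). Fully out it turns easily (0.03 N m).
- stud_pin: Steel cross pin at the inner end of the stud, 28 x 5 x 4 mm, along the wing, fixed to it. Origin on the stud's axis at the inner face of the cover when the stud is out; the pin is 14 mm further in.
- catch: Steel catch in the box below the stud: two lips 3 mm thick with a 9 mm slot between them, roughly along the box's x, and a floor below. Origin on the stud's axis in its shut place, at the box's top rim, 75 mm along -x from the box's origin. Depth and exact angle of the slot are unknown. Pressing the pin on it with more than 30 N strains it.
- mug: White mug standing on the table, 82 mm across, 95 mm tall, about 0.2 m to the +y side of the box. Origin at the centre of its underside. Leave alone.
- bottle: Amber glass bottle standing on the table, 60 mm across, 170 mm tall, about 0.2 m to the -y side of the box. Origin at the centre of its underside. Leave alone.
- spanner: Steel spanner 170 mm long lying on the table on the robot's side of the box. Origin at its middle, underside. Leave alone.

How it is judged:
By the outcome, as a careful person would: the job done as asked, in the order asked, and still so for the second after the job is handed in, with the robot touching nothing.
It also fails if it takes over 67 s, if anything falls off the work surface, if the arm or the gripper's body presses on something with over 40 N, if the wrist force passes 120 N, or if a joint passes its speed limit or range.

## Robot

A 6-joint arm with a two-finger parallel gripper is mounted at the origin on the work surface. World frame = base frame: x ahead of the robot, y to its left, z up, the work surface at z = 0. Lengths are in mm, angles in degrees, forces in N, time in s.
With the tool pointing down it reaches from about 300 to 775 mm from the base axis. Payload 14.6 kg.
Tool frame: the origin (TCP) lies on the mounting face of the last link; the fingertips stand 173 mm ahead of it and the grasp point (between the pads) lies 155 mm ahead of it (bot.nose_length is the distance from the TCP to the fingertips, in mm); z points along the fingers, y is the line along which they close (so a half turn about z gives the same grasp; the last joint's range is limited). The gripper opens to 85 mm and grips with 20 to 120 N. Pads are 22 mm wide; open, the fingers measure 114 mm over their backs; the gripper's body (76 mm by 85 mm) begins 54 mm behind the grasp point. The pads swing forward as they close: fully open they stand 13 mm farther back than shut.
Start: joints at [73.304, 17.183, 87.147, -0, 75.671, -3.816], TCP at [122.6, 536.153, 404.681] pointing down, gripper open.
Joint ranges: [-173.82, 173.82], [-45.26, 126.66], [13.44, 144.39], [-59.66, 239.66], [0, 175.72], [-146.38, 146.38]. Speed limits (degrees/s): [127.2, 127.2, 147.25, 180, 180, 180].

## Interface

Orientations are given as [roll, pitch, yaw] about the fixed x, y, z axes, in that order (R = Rz(yaw) Ry(pitch) Rx(roll)).
In Python, from station import bot, vision gives the robot as it stands.
- The arm moves only by the tool drive_tool, never from a script. Its argument "targets" is a list of rows, each a list of 2 entries, a list of its own where there are three numbers: the shift along the tool's x, y, z in cm, then the turn about the tool's z in degrees. A call has 1 to 20 rows; each row shifts and turns the commanded pose from where the row before left it, along the tool's axes as they then stand; what a row does not reach is not made up. A row lasts 1/8 s, in which the tool goes at most 62.5 mm and 10.7 degrees, less where a joint would pass 70% of its speed; a pose out of reach is approached as far as the arm can. A call is refused whole if a number of a shift passes 6.25 or a number of a turn 10.7, either way. A call with a gripper value outside its range is refused whole. "grip" is the finger opening in cm, from 0 to 8.54, set as the call begins (left out, the last holds). The fingers move at their own pace and stop on an object; "grip_force" is the grip in N (left out, the last holds). Time passes only in rows, so rows that do not move let the fingers close. It gives the time, the measured TCP pose, the force, the opening and the grip force at its end, in the units of the state.
- bot.sense(): the state, without advancing time (a new reading comes with each control period).
- vision.read_camera(name): name is "scene" or "top" or "wrist"; returns a dict with "pixels" (420x560x3 uint8, blue, green, red), "fx", "fy", "cx", "cy" (pixels), "k1" (the pictures are not rectified: a ray, as slopes to the right and down, at radius r is drawn at 1 + k1 r^2 times it, then the intrinsics apply), "eye" and "orientation" of the camera in the world; the wrist camera has in their place "hand_eye" (4x4, takes a point from camera to tool coordinates, whose origin is the TCP and whose axes are the flange's). Camera axes: x right, y up, looking along -z (the intrinsics and any distortion apply to the point x, -y, -z); pixel columns grow to the right and rows downward; lengths in mm; the calibration is good to about 2 mm. A picture is of the moment at which its call begins: read the wrist's pose just before it. There is no depth.
- bot.close_job(): hands the job in; it is judged then, once.
The state is a dict: "t": time; "joint_pos": joint angles; "dq": joint speeds; "effort": joint torques, N m; "position": TCP position; "tcp_rot": TCP orientation; "force": force on the tool from outside, world axes, zero at the start; "ft_torque": the same for the moment, N m; "width": finger opening in mm; "gripper_force": force on a finger pad.
Only numpy, scipy, OpenCV 4.12 (cv2) and the standard library are available. Lean on these libraries where they do the work, as an engineer would, in place of code of your own. Each camera call takes 0.05 s, during which the arm holds its last target. There are 200 camera calls.

## Working session

There is one attempt and no reset: what is moved stays moved. The work goes in short steps, Python scripts to look and compute and a tool call to move; the robot and the scene stay as the last step left them, time stands still between calls to the robot, and variables do not carry over. Pictures are saved under pics/ and viewed, at most 10 in all, crops included, and the job is handed in when it is done.

Besides the shell and the picture viewer there is one more tool, called after "Emit:" by a JSON object that holds its "op" and its "data", one argument or row to a line. drive_tool: Moves the arm, as the interface text tells. Its arguments: {"type":"object","properties":{"targets":{"type":"array"},"grip":{"type":"number"},"grip_force":{"type":"number"}},"required":["targets"]}

```bash
mkdir -p pics; ls; python3 - <<'E'
from station import bot, vision
import cv2,numpy as np
s=bot.sense();print(s)
for n in("scene","top"):
    c=vision.read_camera(n);cv2.imwrite(f"pics/{n}1.png",c["pixels"])
    print(n,{k:v for k,v in c.items() if k!="pixels"})
E
```

```text
pics
{'t': 0.0, 'joint_pos': array([ 7.33045294e+01,  1.72164230e+01,  8.71813333e+01,  1.39789003e-04,
        7.56710574e+01, -3.81561995e+00]), 'dq': array([ 0.03885762, -0.03174507,  0.0377527 , -0.06455205,  0.02758947,
       -0.08075895]), 'effort': array([-5.51064022e-04, -5.43503737e+01, -3.61786473e+01, -1.66113277e-04,
        4.25068007e-03, -3.34404172e-05]), 'position': array([122.58886096, 536.12763907, 404.10596053]), 'tcp_rot': array([-1.79931348e+02, -4.71436880e-03,  1.67120112e+02]), 'force': array([-0.38011357, -0.61394356,  0.41741969]), 'ft_torque': array([ 0.00262588, -0.01307111,  0.03250216]), 'gripper_force': 0.0, 'width': 85.2372851757792}
scene {'fx': 384.69110222520214, 'fy': 384.69110222520214, 'cx': 283.0932521198107, 'cy': 205.20539019089796, 'k1': 0.028513698695590048, 'eye': array([590.05830985, 301.07373157, 845.00285879]), 'orientation': array([1.85960545e+01, 9.30867624e-02, 1.79839695e+02])}
top {'fx': 380.0386621295735, 'fy': 380.0386621295735, 'cx': 283.96015040932286, 'cy': 204.23848277480207, 'k1': -0.10388051645077793, 'eye': array([438.45563581,  56.47957641, 798.54153313]), 'orientation': array([ 1.17568162e+01, -1.55870696e-02, -9.31735346e+01])}
```

View pics/scene1.png

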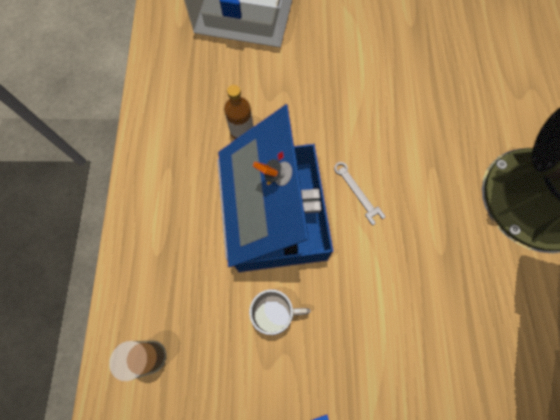

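View pics/top1.png

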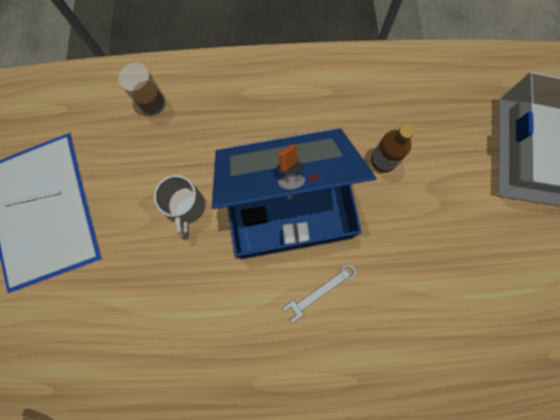

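The scene view shows the cover half open with its free edge around (291,108)-(305,243); the top view shows the box with near rim corners around (237,256) and (358,236), the cover edge (213,205)-(374,180), and the stud around (290,165). I'll enlarge both views.

```bash
python3 - <<'E'
import cv2,numpy as np
a=cv2.imread("pics/top1.png")[120:270,195:395];b=cv2.imread("pics/scene1.png")[95:275,205:345]
a=cv2.resize(a,None,fx=4,fy=4,interpolation=cv2.INTER_CUBIC)
b=cv2.resize(b,None,fx=3.3,fy=3.3,interpolation=cv2.INTER_CUBIC)
cv2.imwrite("pics/topc.png",a);cv2.imwrite("pics/scenec.png",b);print(a.shape,b.shape)
E
```

```text
(600, 800, 3) (594, 462, 3)
```

View pics/topc.png

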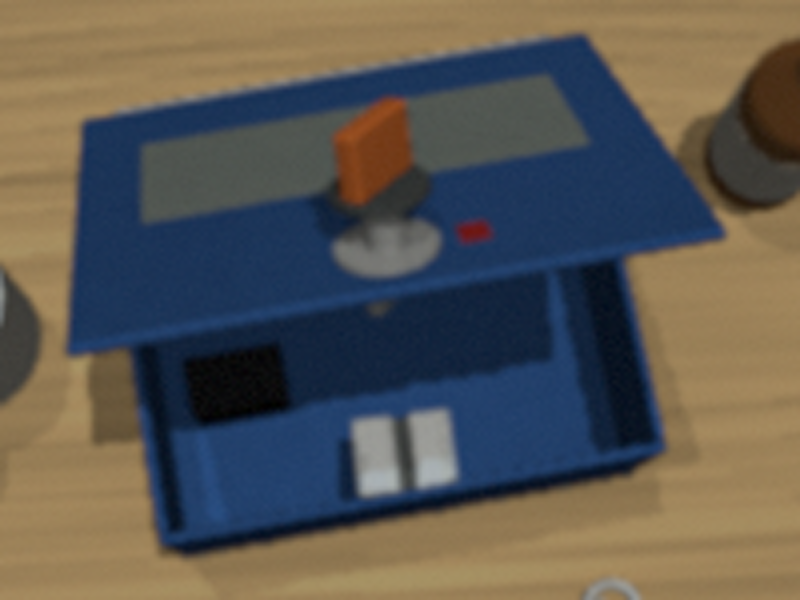

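View pics/scenec.png

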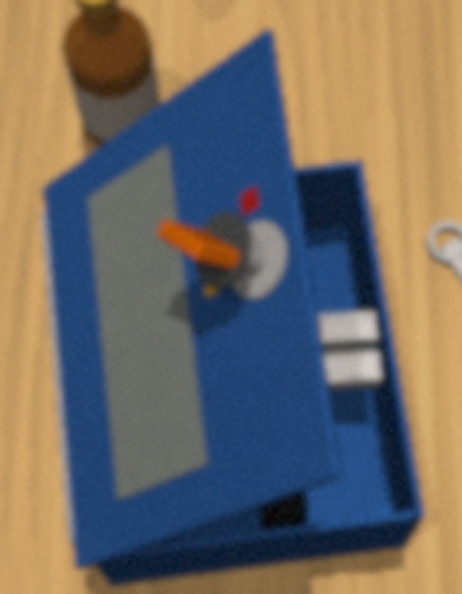

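```bash
cat > h.py <<'E'
import numpy as np
from scipy.spatial.transform import Rotation as Ro
from scipy.optimize import least_squares
def proj(c,P,eye=None,R=None):
    eye=c["eye"] if eye is None else eye
    R=Ro.from_euler("xyz",c["orientation"],degrees=True).as_matrix() if R is None else R
    p=(np.atleast_2d(P)-eye)@R
    s=np.c_[p[:,0],-p[:,1]]/-p[:,2:3]
    s=s*(1+c["k1"]*(s**2).sum(1,keepdims=True))
    return s*[c["fx"],c["fy"]]+[c["cx"],c["cy"]]
def world(b,P):  # b=x,y,yaw
    return np.atleast_2d(P)@Ro.from_euler("z",b[2]).as_matrix().T+[b[0],b[1],0]
def cov(q,u,w,n):  # cover point -> box frame
    return [105-u*np.cos(q)+n*np.sin(q),w,100+u*np.sin(q)+n*np.cos(q)]
E
python3 - <<'E'
from h import *
from station import vision
T=vision.read_camera("top");S=vision.read_camera("scene")
def pts(p):
    b,q=p[:3],p[3]
    return world(b,[cov(q,210,125,6),cov(q,210,-125,6),cov(q,0,125,6),cov(q,0,-125,6),[-100,120,100],[-100,-120,100],cov(q,180,0,48)])
t=np.array([[70,348],[722,235],[84,121],[585,36],[162,543],[662,447],[374,150]])/4+[195,120]
s=np.array([[337,475],[268,32],[80,566],[45,187],[420,512],[361,165],[200,245]])/3.3+[205,95]
f=lambda p:np.r_[(proj(T,pts(p))-t)[:6].ravel(),(proj(S,pts(p))-s)[:6].ravel()]
r=least_squares(f,[520,70,0.1,.7],loss="soft_l1")
p=r.x;print(p,np.degrees(p[2:]));print((proj(T,pts(p))-t).round(1),(proj(S,pts(p))-s).round(1))
print(pts(p).round(1)); b=p[:3]
print("shut stud",world(b,cov(0,180,0,48)))
# slot angle: pixels on catch lips gap, intersect plane z~95
for C,pp in((T,np.array([[402,412],[407,490]])/4+[195,120]),(S,np.array([[322,347],[383,352]])/3.3+[205,95])):
    for z in(98,88):
        o=[least_squares(lambda v:(proj(C,[v[0],v[1],z])-k).ravel(),[450,60]).x for k in pp]
        d=o[0]-o[1];d*=np.sign(d[0]);print("slot",o,"ccw rel box deg",np.degrees(np.arctan2(d[1],d[0])-p[2]))
E
```

```text
[6.06023229e+02 3.86974630e+01 1.24819063e-01 7.91764538e-01] [ 7.15160553 45.36476641]
[[-2.   0.7]
 [ 0.8 -0.4]
 [-1.4 -1.1]
 [-0.4 -1.5]
 [-1.7  0.3]
 [ 1.1  0.9]
 [-0.5  1.1]] [[ 0.2 -0.2]
 [ 0.4 -2. ]
 [-2.2  0.1]
 [-1.1 -1.2]
 [ 1.2  0.7]
 [ 0.4 -2.7]
 [ 0.3 -1. ]]
[[552.5 158.  253.7]
 [583.6 -90.1 253.7]
 [698.9 176.3 104.2]
 [730.  -71.7 104.2]
 [491.9 145.3 100. ]
 [521.7 -92.8 100. ]
 [618.6  40.3 261.8]]
shut stud [[531.60671347  29.36032254 148.        ]]
slot [array([547.1586297 ,  28.71422117]), array([510.66848432,  28.63417114])] ccw rel box deg -7.025913477887919
slot [array([548.71032919,  28.31787985]), array([511.69929899,  28.23668714])] ccw rel box deg -7.025913477914445
slot [array([550.45197357,  38.89671122]), array([512.55393237,  42.32510621])] ccw rel box deg -12.320720511070645
slot [array([549.9217703 ,  35.38699212]), array([511.51639447,  38.86128244])] ccw rel box deg -12.32072051107188
```

```bash
cat >> h.py <<'E'
B=np.array([606.0,38.7,0.1248])
def conv(cur,way,yaw):  # world TCP deltas -> tool shift in cm (tool down)
    y=np.radians(yaw);R=np.array([[np.cos(y),np.sin(y),0],[np.sin(y),-np.cos(y),0],[0,0,-1]])
    for w in way:
        print(np.round(w,1),"shift cm",np.round((w-cur)@R/10,2));cur=w
E
python3 - <<'E'
from h import *
from station import bot
s=bot.sense();print(s["position"],s["t"],bot.nose_length)
W=[]
for q,h in [(0.79,30)]+[(a,0) for a in(.79,.65,.5,.35,.2,.1,0)]:
    p=world(B,cov(q,195,62,6))[0];p[2]+=173+h;W.append(p)
W.insert(0,np.r_[s["position"][:2],480.]); W[1][2]=480
conv(s["position"],W,s["tcp_rot"][2])
E
```

```text
[122.59172056 536.15205878 404.32588518] 0.2 173.4
[122.6 536.2 480. ] shift cm [ 0.    0.   -7.57]
[570.5  96.7 480. ] shift cm [-53.46 -32.85   0.  ]
[570.5  96.7 415.7] shift cm [0.   0.   6.43]
[552.   94.4 395.8] shift cm [ 1.75 -0.64  2.  ]
[535.5  92.3 371.8] shift cm [ 1.56 -0.57  2.4 ]
[522.8  90.7 345.5] shift cm [ 1.21 -0.44  2.63]
[514.   89.6 317.6] shift cm [ 0.83 -0.3   2.79]
[510.5  89.2 298.4] shift cm [ 0.33 -0.12  1.92]
[509.  89. 279.] shift cm [ 0.15 -0.05  1.94]
```

Emit:
{"op": "drive_tool", "data": {
  "targets": [
    [[0,0,-3.8],0],
    [[0,0,-3.8],0],
    [[-3.82,-2.35,0],0],
    [[-3.82,-2.35,0],0],
    [[-3.82,-2.35,0],0],
    [[-3.82,-2.35,0],0],
    [[-3.82,-2.35,0],0],
    [[-3.82,-2.35,0],0],
    [[-3.82,-2.35,0],0],
    [[-3.82,-2.35,0],0],
    [[-3.82,-2.35,0],0],
    [[-3.82,-2.35,0],0],
    [[-3.82,-2.35,0],0],
    [[-3.82,-2.35,0],0],
    [[-3.82,-2.35,0],0],
    [[-3.82,-2.35,0],0],
    [[0,0,2],0],
    [[0,0,2],0],
    [[0,0,0],0]
  ],
  "grip": 0
}}

```text
t: 2.58
position: [570.7, 96.1, 439.3]
tcp_rot: [-179.9, -0.2, 167.1]
force: [-0.8, 0.1, -0.2]
width: -0.3
gripper_force: 0.0
```

Emit:
{"op": "drive_tool", "data": {
  "targets": [
    [[0,0,1.2],0],
    [[0,0,1.2],0],
    [[0.9,-0.3,1.0],0],
    [[0.9,-0.3,1.0],0],
    [[0.8,-0.3,1.2],0],
    [[0.8,-0.3,1.2],0],
    [[0.6,-0.2,1.3],0],
    [[0.6,-0.2,1.3],0],
    [[0.4,-0.15,1.4],0],
    [[0.4,-0.15,1.4],0]
  ]
}}

```text
t: 3.82
position: [513.5, 89.7, 317.7]
tcp_rot: [180.0, -0.0, 167.1]
force: [1.1, 0.0, 1.6]
width: -0.1
gripper_force: 0.8
```

Emit:
{"op": "drive_tool", "data": {
  "targets": [
    [[0.15,-0.1,1.0],0],
    [[0.15,-0.1,1.0],0],
    [[0.1,0,1.0],0],
    [[0,0,0.6],0],
    [[0,0,0.3],0],
    [[0,0,0],0]
  ]
}}

```text
t: 4.58
position: [509.5, 88.7, 279.7]
tcp_rot: [180.0, 0.0, 167.1]
force: [0.3, -0.2, -0.6]
width: -0.1
gripper_force: 0.0
```

Emit:
{"op": "drive_tool", "data": {
  "targets": [
    [[0,0,0.15],0],
    [[0,0,0.15],0],
    [[0,0,0.1],0]
  ]
}}

```text
t: 4.95
position: [509.5, 88.8, 279.0]
tcp_rot: [180.0, 0.1, 167.1]
force: [-24.6, -3.2, 50.8]
width: -0.1
gripper_force: 25.5
```

```bash
python3 - <<'E'
from station import bot, vision
import cv2,numpy as np
s=bot.sense();print(s["position"],s["force"])
a=vision.read_camera("top")["pixels"];cv2.imwrite("pics/top2.png",a);c=vision.read_camera("scene")["pixels"];cv2.imwrite("pics/scene2.png",c)
a=cv2.resize(a[110:270,195:395],None,fx=2,fy=2);c=cv2.resize(c[95:275,205:345],(249,320))
cv2.imwrite("pics/m2.png",np.hstack([a,c]))
E
```

```text
[509.46480652  88.7787165  279.01957985] [-24.55458259  -3.23792185  50.77456262]
```

View pics/m2.png

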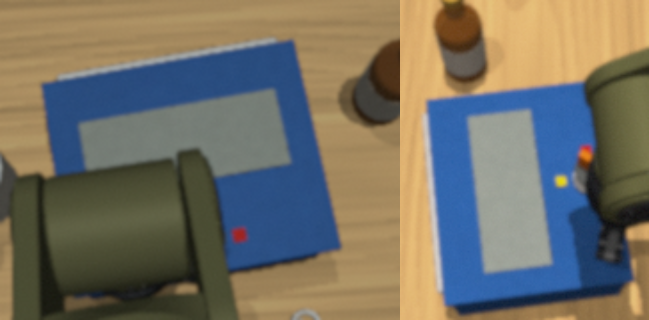

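Cover is flat shut. I'll lift off, open the fingers and look at the stud from above.

Emit:
{"op": "drive_tool", "data": {
  "targets": [
    [[0,0,-2],0],
    [[0,0,-4],0],
    [[0,0,-4],0],
    [[0,0,-4],0],
    [[-1.7,-2.6,-3],0],
    [[-1.8,-2.7,0],0],
    [[0,0,0],0],
    [[0,0,0],0]
  ],
  "grip": 6.5
}}

```text
t: 6.05
position: [531.6, 29.5, 445.4]
tcp_rot: [180.0, -0.0, 167.1]
force: [0.1, 0.2, -0.7]
width: 65.2
gripper_force: 0.0
```

```bash
python3 - <<'E'
from station import bot, vision
import cv2,numpy as np,pickle
s=bot.sense();w=vision.read_camera("wrist");t=vision.read_camera("top")
print(s["position"],s["tcp_rot"],s["force"],s["width"],w["hand_eye"])
pickle.dump((s,w,t),open("w.pkl","wb"))
cv2.imwrite("pics/w1.png",cv2.resize(w["pixels"],(784,588)))
E
```

```text
[531.57203158  29.54129956 445.39421236] [ 1.79996543e+02 -3.02913458e-02  1.67112877e+02] [ 0.10045985  0.21591006 -0.66674461] 65.22017677022357 [[ 2.59150972e-04  9.56913347e-01  2.90373517e-01  7.51438163e+01]
 [ 9.99999005e-01 -6.50572617e-04  1.25146023e-03 -4.37874968e-01]
 [ 1.38644805e-03  2.90372904e-01 -9.56912564e-01  3.09043159e+01]
 [ 0.00000000e+00  0.00000000e+00  0.00000000e+00  1.00000000e+00]]
```

View pics/w1.png

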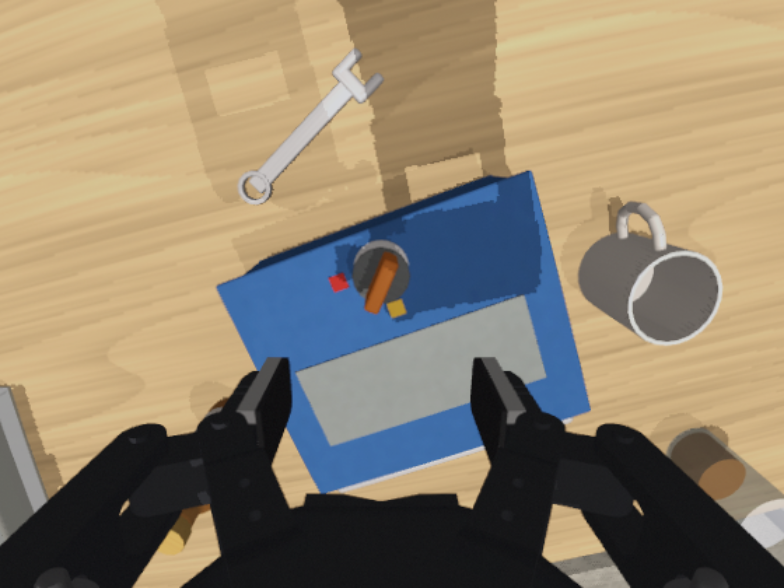

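The wrist view shows the wing running from about (387,255) to (372,310) on its flange at (381,272), with the spanner, mug and bottle undisturbed; I'll zoom in.

```bash
python3 - <<'E'
import cv2,pickle
s,w,t=pickle.load(open("w.pkl","rb"))
cv2.imwrite("pics/w1c.png",cv2.resize(w["pixels"][160:235,225:325],(800,600),interpolation=cv2.INTER_CUBIC))
E
```

```text
(no output)
```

View pics/w1c.png

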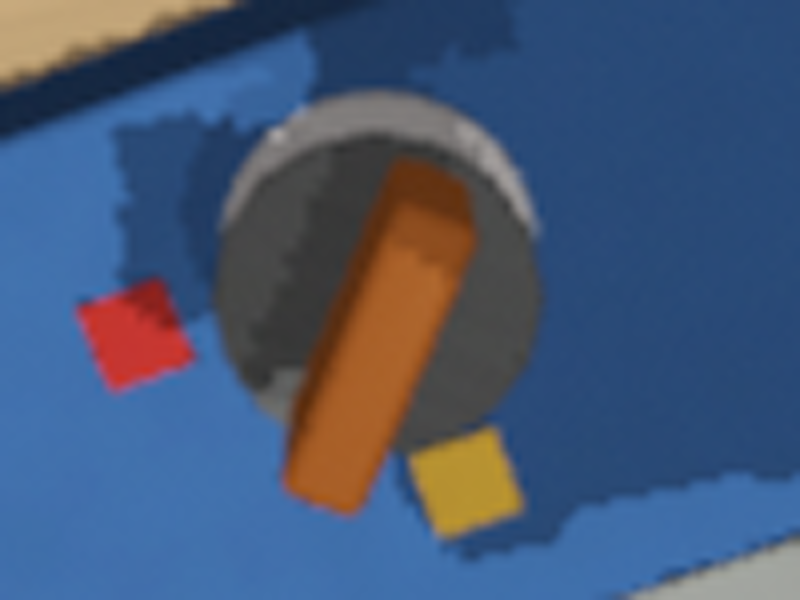

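```bash
python3 - <<'E'
from h import *
import pickle
s,w,t=pickle.load(open("w.pkl","rb"))
R=Ro.from_euler("xyz",s["tcp_rot"],degrees=True).as_matrix();H=w["hand_eye"]
eye=s["position"]+R@H[:3,3];Rc=R@H[:3,:3]
def inv(px,z): return least_squares(lambda v:(proj(w,[v[0],v[1],z],eye,Rc)-px).ravel(),[530,30]).x
def c(x,y): return np.array([x,y])/8+[225,160]
P=[inv(c(*k),162) for k in((395,205),(473,240),(285,488),(357,515))];P=np.array(P)
print(P.round(1),"centre",P.mean(0)); d=P[2:].mean(0)-P[:2].mean(0);print("len",np.linalg.norm(d),np.linalg.norm(P[0]-P[1]),"wing yaw",np.degrees(np.arctan2(d[1],d[0])))
print("flange",inv(c(378,290),134))
# box corners shut cover edge (784 image /1.4)
Q=np.array([inv(np.array(k)/1.4,106) for k in((219,287),(532,172),(589,409),(322,492))]);print(Q.round(1))
d=Q[1]-Q[0];print("edge yaw",np.degrees(np.arctan2(-d[0],d[1])),np.linalg.norm(d)); 
print("stud from edge",Q[:2].mean(0)+30*np.array([d[1],-d[0]])/np.linalg.norm(d))
E
```

```text
[[513.   35.2]
 [518.6  42.5]
 [541.4  16.4]
 [546.2  23.4]] centre [529.78775538  29.35121215]
len 33.793493883290566 9.16839294752819 wing yaw -34.116529146791095
flange [528.7440187   29.74111944]
[[517.5 -94.8]
 [486.2 149. ]
 [689.  173.8]
 [720.8 -68.8]]
edge yaw 7.321270806080538 245.72155849206737
stud from edge [531.61580604  30.92545945]
```

Emit:
{"op": "drive_tool", "data": {
  "targets": [
    [[0.13,0,0],10.6],
    [[0,0,1.2],10.6],
    [[0,0,3],0],
    [[0,0,3],0],
    [[0,0,3],0],
    [[0,0,2],0],
    [[0,0,1],0],
    [[0,0,0],0],
    [[0,0,0],0]
  ],
  "grip": 4
}}

```text
t: 7.28
position: [530.6, 29.7, 314.6]
tcp_rot: [180.0, 0.1, 145.9]
force: [-0.2, 0.2, -0.6]
width: 40.0
gripper_force: 0.0
```

Emit:
{"op": "drive_tool", "data": {
  "targets": [
    [[0,0,0],0],
    [[0,0,0],0],
    [[0,0,0],0],
    [[0,0,0],0],
    [[0,0,0],0],
    [[0,0,0],0]
  ],
  "grip": 0.5,
  "grip_force": 25
}}

```text
t: 8.02
position: [530.5, 29.5, 313.8]
tcp_rot: [180.0, 0.0, 145.9]
force: [2.3, 2.1, 1.5]
width: 9.4
gripper_force: 29.1
```

```bash
cat > s.py <<'E'
from station import bot
s=bot.sense()
for k in("t","position","tcp_rot","force","ft_torque","width","gripper_force"):print(k,s[k])
E
python3 s.py
```

```text
t 8.025
position [530.49594244  29.52419968 313.81064532]
tcp_rot [1.79976765e+02 2.29154076e-02 1.45916938e+02]
force [2.34221464 2.1055469  1.47461631]
ft_torque [ 0.3630263  -0.41075287 -0.00720508]
width 9.421409915321696
gripper_force 29.133782386779785
```

Emit:
{"op": "drive_tool", "data": {
  "targets": [
    [[0,0,0],0],
    [[0,0,0.2],0],
    [[0,0,0.2],0],
    [[0,0,0],0]
  ],
  "grip": 1.5
}}

```text
t: 8.52
position: [530.4, 29.5, 309.4]
tcp_rot: [-180.0, -0.0, 145.9]
force: [0.3, 1.1, 0.0]
width: 15.0
gripper_force: 0.0
```

Emit:
{"op": "drive_tool", "data": {
  "targets": [
    [[0,0,0.1],0],
    [[0,0,0],0]
  ]
}}

```text
t: 8.78
position: [530.4, 29.5, 308.6]
tcp_rot: [-180.0, -0.0, 145.9]
force: [-0.4, -0.1, 0.8]
width: 14.7
gripper_force: 0.0
```

Emit:
{"op": "drive_tool", "data": {
  "targets": [
    [[0,0,0.1],0],
    [[0,0,0],0]
  ]
}}

```text
t: 9.02
position: [530.4, 29.5, 307.7]
tcp_rot: [180.0, 0.0, 145.9]
force: [-0.6, -0.2, 0.5]
width: 15.1
gripper_force: 0.1
```

Emit:
{"op": "drive_tool", "data": {
  "targets": [
    [[0,0,0.1],0],
    [[0,0,0],0]
  ]
}}

```text
t: 9.28
position: [530.4, 29.5, 306.7]
tcp_rot: [180.0, 0.0, 145.9]
force: [0.1, 0.6, 2.1]
width: 15.1
gripper_force: 1.0
```

Emit:
{"op": "drive_tool", "data": {
  "targets": [
    [[0,0,0],0],
    [[0,0,0],0],
    [[0,0,0],0]
  ],
  "grip": 0.5,
  "grip_force": 25
}}

```text
t: 9.65
position: [530.5, 29.6, 306.8]
tcp_rot: [180.0, 0.0, 145.9]
force: [1.6, 1.7, 2.0]
width: 9.7
gripper_force: 29.9
```

Emit:
{"op": "drive_tool", "data": {
  "targets": [
    [[0,0,0.1],0],
    [[0,0,0],0]
  ]
}}

```text
t: 9.9
position: [530.5, 29.5, 305.7]
tcp_rot: [180.0, 0.0, 145.9]
force: [2.3, 2.5, 2.2]
width: 9.8
gripper_force: 29.7
```

Emit:
{"op": "drive_tool", "data": {
  "targets": [
    [[0,0,0.1],0],
    [[0,0,0],0]
  ]
}}

```text
t: 10.15
position: [530.5, 29.5, 304.7]
tcp_rot: [180.0, 0.0, 145.9]
force: [3.0, 3.5, 2.8]
width: 9.7
gripper_force: 29.7
```

Emit:
{"op": "drive_tool", "data": {
  "targets": [
    [[0,0,0.1],0],
    [[0,0,0],0]
  ]
}}

```text
t: 10.4
position: [530.5, 29.5, 303.7]
tcp_rot: [180.0, 0.0, 145.9]
force: [3.1, 3.4, 3.0]
width: 9.0
gripper_force: 29.8
```

Emit:
{"op": "drive_tool", "data": {
  "targets": [
    [[0,0.03,0.1],0],
    [[0,0,0],0]
  ]
}}

```text
t: 10.65
position: [530.6, 29.7, 302.6]
tcp_rot: [-180.0, 0.0, 145.9]
force: [3.1, 1.6, 4.0]
width: 9.8
gripper_force: 30.0
```

Emit:
{"op": "drive_tool", "data": {
  "targets": [
    [[0,0,0.1],0],
    [[0,0,0],0]
  ]
}}

```text
t: 10.9
position: [530.6, 29.7, 301.6]
tcp_rot: [-180.0, 0.0, 145.9]
force: [2.0, 0.6, 3.3]
width: 9.8
gripper_force: 30.1
```

Emit:
{"op": "drive_tool", "data": {
  "targets": [
    [[0,0,0.1],0],
    [[0,0,0],0]
  ]
}}

```text
t: 11.15
position: [530.6, 29.7, 300.6]
tcp_rot: [-180.0, 0.0, 145.9]
force: [1.9, 0.8, 2.7]
width: 9.5
gripper_force: 30.2
```

Emit:
{"op": "drive_tool", "data": {
  "targets": [
    [[0,0,0.1],0],
    [[0,0,0],0]
  ]
}}

```text
t: 11.4
position: [530.6, 29.7, 299.8]
tcp_rot: [-180.0, 0.0, 145.9]
force: [0.4, 0.4, 5.1]
width: 9.6
gripper_force: 30.4
```

Emit:
{"op": "drive_tool", "data": {
  "targets": [
    [[0,0,0.1],0],
    [[0,0,0],0]
  ]
}}

```text
t: 11.65
position: [530.6, 29.7, 299.6]
tcp_rot: [180.0, 0.0, 145.9]
force: [-2.8, 0.6, 16.0]
width: 9.4
gripper_force: 31.9
```

Emit:
{"op": "drive_tool", "data": {
  "targets": [
    [[0,0,0.1],0],
    [[0,0,0],0]
  ]
}}

```text
t: 11.9
position: [530.6, 29.7, 299.4]
tcp_rot: [180.0, 0.1, 145.9]
force: [-7.0, -0.7, 24.1]
width: 9.3
gripper_force: 35.3
```

Emit:
{"op": "drive_tool", "data": {
  "targets": [
    [[0,0,-0.14],0],
    [[0,0,0],0]
  ]
}}

```text
t: 12.15
position: [530.6, 29.7, 299.7]
tcp_rot: [180.0, 0.0, 145.9]
force: [-1.1, 0.3, 10.3]
width: 9.9
gripper_force: 32.1
```

Emit:
{"op": "drive_tool", "data": {
  "targets": [
    [[0,0,0],-2],
    [[0,0,0],-2],
    [[0,0,0],-2],
    [[0,0,0],-2],
    [[0,0,0],-2],
    [[0,0,0],-2],
    [[0,0,0],0]
  ]
}}

```text
t: 13.02
position: [530.6, 29.7, 299.6]
tcp_rot: [180.0, 0.0, 158.0]
force: [-1.3, -0.9, 10.3]
width: 9.3
gripper_force: 32.0
```

Pin rests on the lips with about 6 N above the spring. I'll keep turning slowly.

Emit:
{"op": "drive_tool", "data": {
  "targets": [
    [[0,0,0],-1],
    [[0,0,0],-1],
    [[0,0,0],-1],
    [[0,0,0],0]
  ]
}}

```text
t: 13.52
position: [530.6, 29.7, 299.6]
tcp_rot: [180.0, 0.0, 160.9]
force: [-1.3, -0.1, 9.4]
width: 9.4
gripper_force: 32.0
```

Emit:
{"op": "drive_tool", "data": {
  "targets": [
    [[0,0,0],-1],
    [[0,0,0],-1],
    [[0,0,0],-1],
    [[0,0,0],0]
  ]
}}

```text
t: 14.02
position: [530.6, 29.7, 299.6]
tcp_rot: [-180.0, 0.0, 163.9]
force: [-1.7, -0.5, 10.3]
width: 9.4
gripper_force: 31.9
```

Emit:
{"op": "drive_tool", "data": {
  "targets": [
    [[0,0,0],-1],
    [[0,0,0],-1],
    [[0,0,0],-1],
    [[0,0,0],0]
  ]
}}

```text
t: 14.52
position: [530.6, 29.7, 299.5]
tcp_rot: [-180.0, 0.0, 166.9]
force: [-1.5, -0.1, 8.9]
width: 9.4
gripper_force: 31.8
```

Emit:
{"op": "drive_tool", "data": {
  "targets": [
    [[0,0,0],-1],
    [[0,0,0],-1],
    [[0,0,0],-1],
    [[0,0,0],0]
  ]
}}

```text
t: 15.02
position: [530.6, 29.7, 299.4]
tcp_rot: [-180.0, 0.0, 169.9]
force: [-0.4, -0.3, 8.7]
width: 9.8
gripper_force: 31.5
```

Emit:
{"op": "drive_tool", "data": {
  "targets": [
    [[0,0,0],-1],
    [[0,0,0],-1],
    [[0,0,0],0]
  ]
}}

```text
t: 15.4
position: [530.6, 29.7, 299.3]
tcp_rot: [-180.0, 0.0, 171.9]
force: [-0.6, -0.3, 6.3]
width: 9.7
gripper_force: 31.2
```

Emit:
{"op": "drive_tool", "data": {
  "targets": [
    [[0,0,0],-1],
    [[0,0,0],-1],
    [[0,0,0],0]
  ]
}}

```text
t: 15.78
position: [530.6, 29.6, 299.1]
tcp_rot: [-180.0, 0.0, 173.9]
force: [1.5, -0.3, 5.6]
width: 9.5
gripper_force: 30.9
```

Emit:
{"op": "drive_tool", "data": {
  "targets": [
    [[0,0,0],-1],
    [[0,0,0],-1],
    [[0,0,0],0]
  ]
}}

```text
t: 16.15
position: [530.6, 29.7, 299.1]
tcp_rot: [-180.0, 0.0, 175.9]
force: [1.2, 0.6, 4.4]
width: 9.3
gripper_force: 30.8
```

Emit:
{"op": "drive_tool", "data": {
  "targets": [
    [[0,0,0.1],0],
    [[0,0,0],0]
  ]
}}

```text
t: 16.4
position: [530.6, 29.7, 298.1]
tcp_rot: [-180.0, 0.0, 175.9]
force: [1.9, -1.6, 4.7]
width: 9.8
gripper_force: 30.8
```

Emit:
{"op": "drive_tool", "data": {
  "targets": [
    [[0,0,0.1],0],
    [[0,0,0],0]
  ]
}}

```text
t: 16.65
position: [530.6, 29.7, 297.1]
tcp_rot: [-180.0, 0.0, 175.9]
force: [1.2, -0.6, 4.1]
width: 9.8
gripper_force: 30.8
```

Emit:
{"op": "drive_tool", "data": {
  "targets": [
    [[0,0,0.1],0],
    [[0,0,0.1],0],
    [[0,0,0.1],0],
    [[0,0,0.1],0],
    [[0,0,0],0]
  ]
}}

```text
t: 17.27
position: [530.6, 29.7, 293.1]
tcp_rot: [-180.0, 0.0, 175.9]
force: [0.2, -0.6, 5.8]
width: 9.6
gripper_force: 31.0
```

Emit:
{"op": "drive_tool", "data": {
  "targets": [
    [[0,0,0.1],0],
    [[0,0,0],0]
  ]
}}

```text
t: 17.52
position: [530.6, 29.7, 292.2]
tcp_rot: [-180.0, 0.0, 175.9]
force: [0.4, -0.5, 6.3]
width: 9.3
gripper_force: 31.1
```

Emit:
{"op": "drive_tool", "data": {
  "targets": [
    [[0,0,0.1],0],
    [[0,0,0],0]
  ]
}}

```text
t: 17.77
position: [530.6, 29.7, 291.3]
tcp_rot: [-180.0, 0.0, 175.9]
force: [0.0, -1.1, 6.7]
width: 9.5
gripper_force: 31.3
```

Emit:
{"op": "drive_tool", "data": {
  "targets": [
    [[0,0,0.1],0],
    [[0,0,0],0]
  ]
}}

```text
t: 18.02
position: [530.6, 29.7, 291.2]
tcp_rot: [-180.0, 0.0, 175.9]
force: [-5.2, -1.6, 16.1]
width: 9.6
gripper_force: 33.7
```

Bottomed at the expected depth (8.5 mm below the lips). Now turning clockwise while holding it pressed.

Emit:
{"op": "drive_tool", "data": {
  "targets": [
    [[0,0,0],3],
    [[0,0,0],3],
    [[0,0,0],3],
    [[0,0,0],3],
    [[0,0,0],0]
  ]
}}

```text
t: 18.65
position: [530.6, 29.7, 291.2]
tcp_rot: [180.0, 0.1, 163.9]
force: [-3.4, -1.0, 16.8]
width: 10.0
gripper_force: 33.6
```

```bash
python3 s.py
```

```text
t 18.65
position [530.63347587  29.70389417 291.16525353]
tcp_rot [1.79996270e+02 5.00495880e-02 1.63877174e+02]
force [-3.39513013 -0.98735791 16.76447232]
ft_torque [-0.15092534  0.74128572 -0.05072269]
width 10.009173249607995
gripper_force 33.60337458769209
```

Emit:
{"op": "drive_tool", "data": {
  "targets": [
    [[0,0,0],4],
    [[0,0,0],4],
    [[0,0,0],4],
    [[0,0,0],4],
    [[0,0,0],4],
    [[0,0,0],4],
    [[0,0,0],0]
  ]
}}

```text
t: 19.52
position: [530.6, 29.8, 291.1]
tcp_rot: [180.0, 0.0, 139.9]
force: [-3.2, -0.7, 16.7]
width: 9.5
gripper_force: 33.5
```

Emit:
{"op": "drive_tool", "data": {
  "targets": [
    [[0,0,0],4],
    [[0,0,0],4],
    [[0,0,0],4],
    [[0,0,0],4],
    [[0,0,0],4],
    [[0,0,0],4],
    [[0,0,0],4],
    [[0,0,0],0]
  ]
}}

```text
t: 20.52
position: [530.7, 29.8, 291.2]
tcp_rot: [179.9, 0.0, 111.9]
force: [-2.4, 0.6, 17.2]
width: 9.5
gripper_force: 33.2
```

```bash
python3 s.py
```

```text
t 20.525
position [530.68646434  29.77627634 291.17524973]
tcp_rot [1.79936325e+02 2.45896465e-02 1.11858956e+02]
force [-2.3572863   0.62276727 17.16944854]
ft_torque [ 0.05566633  0.56576738 -0.02032655]
width 9.529581454129245
gripper_force 33.212782248228905
```

Emit:
{"op": "drive_tool", "data": {
  "targets": [
    [[0,0,0],3],
    [[0,0,0],3],
    [[0,0,0],3],
    [[0,0,0],2],
    [[0,0,0],1],
    [[0,0,0],1],
    [[0,0,0],0]
  ]
}}

```text
t: 21.4
position: [530.7, 29.8, 291.2]
tcp_rot: [179.9, 0.0, 98.9]
force: [-1.8, 0.8, 15.9]
width: 9.4
gripper_force: 33.1
```

```bash
python3 s.py|grep -v grip
```

```text
t 21.4
position [530.70133475  29.77851367 291.17663731]
tcp_rot [1.79925703e+02 1.15606120e-02 9.89127629e+01]
force [-1.80435943  0.77812186 15.89841225]
ft_torque [0.0589113  0.54023473 0.04537663]
width 9.411762510889027
```

Emit:
{"op": "drive_tool", "data": {
  "targets": [
    [[0,0,0],1],
    [[0,0,0],1],
    [[0,0,0],0]
  ]
}}

```text
t: 21.78
position: [530.7, 29.8, 291.2]
tcp_rot: [179.9, 0.0, 96.9]
force: [-2.7, 1.3, 15.5]
width: 9.8
gripper_force: 33.3
```

```bash
python3 s.py|grep -v grip
```

```text
t 21.775
position [530.70980557  29.80894427 291.18031666]
tcp_rot [1.79923844e+02 1.12404886e-02 9.69211655e+01]
force [-2.69420818  1.27672006 15.52520831]
ft_torque [0.0283469  0.50102469 0.17416163]
width 9.844563701355156
```

Emit:
{"op": "drive_tool", "data": {
  "targets": [
    [[0,0,0],1],
    [[0,0,0],1],
    [[0,0,0],0]
  ]
}}

```text
t: 22.15
position: [530.7, 29.9, 291.2]
tcp_rot: [179.9, 0.0, 95.0]
force: [-2.3, 0.2, 16.9]
width: 9.6
gripper_force: 37.6
```

```bash
python3 s.py|grep -v grip
```

```text
t 22.15
position [530.71944748  29.86768566 291.17073858]
tcp_rot [1.79921862e+02 2.09861493e-02 9.49657083e+01]
force [-2.29102364  0.21610204 16.85848246]
ft_torque [0.06393365 0.45464069 0.64833803]
width 9.560211069942367
```

Stop felt (torque jumped to 0.65 N m). Easing off the twist slightly, then letting go and lifting.

Emit:
{"op": "drive_tool", "data": {
  "targets": [
    [[0,0,0],-1],
    [[0,0,0],0]
  ]
}}

```text
t: 22.4
position: [530.7, 29.8, 291.2]
tcp_rot: [179.9, 0.0, 96.0]
force: [-3.0, 1.2, 15.0]
width: 9.2
gripper_force: 33.7
```

Emit:
{"op": "drive_tool", "data": {
  "targets": [
    [[0,0,-0.1],0],
    [[0,0,0],0],
    [[0,0,0],0],
    [[0,0,-0.3],0],
    [[0,0,-1],0],
    [[0,0,-2],0],
    [[0,0,-4],0],
    [[0,0,-4],0],
    [[0,0,-3],0],
    [[0,0,0],0],
    [[0,0,0],0]
  ],
  "grip": 3
}}

```text
t: 23.78
position: [530.4, 29.7, 433.3]
tcp_rot: [-179.9, -0.0, 95.9]
force: [-0.1, -0.4, 0.5]
width: 29.9
gripper_force: 0.0
```

```bash
python3 - <<'E'
from station import bot, vision
import cv2,numpy as np
s=bot.sense();w=vision.read_camera("wrist");print(s["position"],s["tcp_rot"],s["force"],s["t"])
cv2.imwrite("pics/w2.png",w["pixels"])
E
```

```text
[530.42695306  29.74260085 433.32253415] [-1.79922335e+02 -8.67449523e-03  9.59194302e+01] [-0.10318785 -0.4468204   0.49895899] 23.775
```

View pics/w2.png

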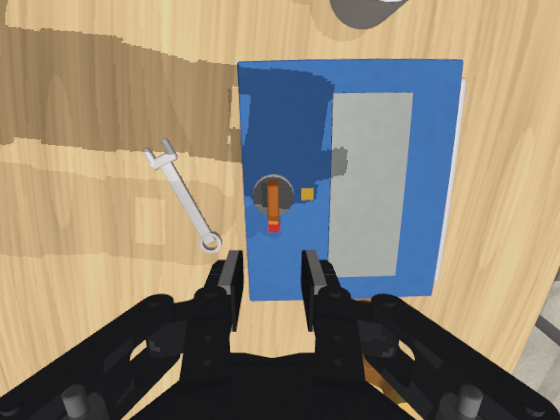

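The wing at (273,205) is now parallel to the hinge and points at the red mark. It is sunk in with the cover flat, and nothing else has moved.

```bash
python3 -c "
from station import bot
print(bot.close_job())"
```

```text
the job is handed in; nothing more can be done
None
```

The cover is shut and the stud is locked, pressed to its bottom and turned clockwise to its stop, then released, with under 25 N on the stud throughout; seating the cover briefly took about 56 N on the fingertips, and the mug, bottle and spanner were left alone; the job was handed in at about 24 s.

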